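# Stand the toppled iron stand up and park it against the strip

## Task

The empty soldering-iron stand has been knocked onto its back: push it over with the fingertips until it stands on its base again, and then, once it stands still, push it along the bench until its front edge lies flush against the aluminium stop strip, the whole width of that edge on the strip. Only push, and gently: do not pinch it or lift it, and leave the other things on the bench where they are.

Things in the scene. Friction and masses are not known exactly. Their poses are not given: they have to be found in the camera images.
- stand: Soldering-iron stand, loose, 0.55-0.9 kg: flat dark steel base 140 (its x) x 90 (its y) x 18 mm thick, a steel sleeve at its rear. Origin: centre of the base's underside; z along the sleeve (up when it stands), -x to the front edge. Starts lying on its back: the base upright on its rear edge, 140 mm tall, front edge on top, underside facing roughly +y; origin 70 mm above the bench.
- stand_sleeve (a point): Top end of the stand's sleeve, on its axis: a plain round upright, 40 mm diameter, solid, its back level with the base's rear edge (axis at the stand's x = +50 mm), its top 75 mm above the base's underside. At the start it lies level on the bench, pointing roughly to -y. As the stand tips up, the sleeve swings up on the side the base was pushed from.
- stand_heel (a point): Middle of the bottom rear edge of the stand's base (stand's x = +70 mm), the edge it tips up about. Pushing the top of the upright base with 1 to 3 N from the sleeve's side, away from the sleeve, tips it; past about 30 degrees it goes over by itself and drops on its base. Standing, it slides at about 3 to 5 N. Axes as the stand's.
- stand_front (a point): Middle of the bottom front edge of the stand's base (stand's x = -70 mm), 90 mm long, along the stand's y. Axes as the stand's.
- strip: The stop strip, fixed to the bench: a low aluminium bar 320 mm long (its y), 25 mm deep (its x), 20 mm tall. Origin: at bench level, middle of its front face, the one looking to the stand; its x points horizontally into the strip (roughly world +y), so the front face is the plane x = 0 and the stand arrives from -x.
- spool: Bystander, to be left alone: a wire spool of grey plastic standing on its flange, 60 mm across, 40 mm tall. Origin: centre of its underside.
- flux: Bystander, to be left alone: a small amber jar with black cap, 48 mm across, 45 mm tall. Origin: centre of its underside.
- driver: Bystander, to be left alone: a screwdriver lying flat, 170 mm long. Origin: centre of its underside.
- meter: Bystander, to be left alone: a hand multimeter lying on its back, 140 x 70 x 30 mm. Origin: centre of its underside.
- tray: Bystander, to be left alone: a small white parts tray, 80 x 110 x 25 mm. Origin: centre of its underside.
- board: Bystander, to be left alone: a bare circuit board lying flat, 100 x 70 mm, 5 mm thick, parts to 13 mm. Origin: centre of its underside.
- cup: Bystander, to be left alone: a white cup, 70 mm across, 70 mm tall. Origin: centre of its underside.
Not all that is in view belongs to the job. What is shaped like the stand but green, purple or white is not meant.

How it is judged:
On the way:
1. the stand stands upright on its base, at rest, short of the strip (angle between stand's own z axis and vertical below 0.08 rad and height (world z) of stand below 0.008 m and linear speed of stand below 0.02 m/s and angular speed of stand below 0.15 rad/s and x of stand_front in the frame of strip below -0.02 m), for 0.2 s.
At the end, for the whole second after the job is handed in: The stand is upright on its base (tilt under 0.08 rad) and at rest, the middle of its front edge within 8 mm of the strip's front face and within 118 mm of the strip's middle, its front edge parallel to the strip within 0.1 rad (angle between stand's own z axis and vertical below 0.08 rad and height (world z) of stand below 0.008 m and linear speed of stand below 0.02 m/s and angular speed of stand below 0.15 rad/s and x of stand_front in the frame of strip between -0.008 and 0.006 m and y of stand_front in the frame of strip between -0.118 and 0.118 m and angle between the x axis of stand and the x axis of strip, either way round below 0.1 rad); the robot touches nothing.
It fails at once if the stand is lifted off the bench (height (world z) of stand above 0.085 m or (angle between stand's own z axis and vertical below 0.15 rad and height (world z) of stand above 0.02 m)).
It fails at once if the stand is pinched or pressed with more than 35 N (contact force between the fingers and stand above 35 N).
It fails at once if another thing on the bench is moved by more than 20 mm (distance of any of spool, flux, driver, meter, tray, board, cup from where it was at the start of the episode above 0.02 m).
It also fails if it takes over 72 s, if anything falls off the work surface, if the arm or the gripper's body presses on something with over 40 N, if the wrist force passes 120 N, or if a joint passes its speed limit or range.

## Robot

A 7-joint arm with a two-finger parallel gripper is mounted at the origin on the work surface. World frame = base frame: x ahead of the robot, y to its left, z up, the work surface at z = 0. Lengths are in m, angles in rad, forces in N, time in s.
With the tool pointing down it reaches from about 0.4 to 0.85 m from the base axis. Payload 10.4 kg.
Tool frame: the origin (TCP) lies midway between the tips of the shut fingers; the grasp point (between the pads) lies 19 mm behind it; z points along the fingers, y is the direction in which the jaws open and shut (so a half turn about z gives the same grasp; the last joint's range is limited). The gripper opens to 85 mm and grips with 20 to 120 N. Pads are 22 mm wide; open, the fingers measure 114 mm over their backs; the gripper's body (76 mm by 85 mm) begins 54 mm behind the grasp point. The pads swing forward as they close: fully open they stand 13 mm farther back than shut.
Start: joints at [-1.185, 0.332, -0.065, 1.46, 0.022, 1.35, -0.088], TCP at [0.248, 0.574, 0.231] pointing down, gripper open.
Joint ranges: [-2.6, 2.6], [-0.5, 2.12], [-1.47, 1.34], [0.16, 2.42], [-1.27, 4.41], [0.06, 2.06], [-2.6, 2.6]. Speed limits (rad/s): [2.22, 2.22, 2.79, 2.79, 3.14, 3.14, 3.14].

## Interface

Orientations are given as a unit quaternion [x, y, z, w].
In Python, from workcell import manip, camera, camera_info, workorder, nets gives the robot as it stands.
- The arm moves only by the tool apply_moves, never from a script. Its argument "commands" is a list of rows, each a list of 5 numbers: the shift along the tool's x, y, z in m, then the turn about the tool's z in degrees, then the gripper command: -1 is fully open, 1 is shut, values between are in proportion. A call has 1 to 5 rows; each row shifts and turns the pose as measured when the row begins, along the tool's axes as they then stand; what a row does not reach is not made up. A row lasts 1/12 s, in which the tool goes at most 41.7 mm and 7.16 degrees, less where a joint would pass 70% of its speed; a pose out of reach is approached as far as the arm can. A call is refused whole if a number of a shift passes 0.0417 or a number of a turn 7.16, either way. A call with a gripper value outside its range is refused whole. The fingers move at their own pace and stop on an object; "squeeze" is the grip in N (left out, the last holds). Time passes only in rows, so rows that do not move let the fingers close. It gives the time, the measured TCP pose, the force and the opening at its end, in the units of the state.
- manip.get_obs(): the state, without advancing time (a new reading comes with each control period).
- camera(name): name is "side" or "top"; returns (picture, depth): 480x640x3 uint8, red, green, blue; 480x640 float32, m along the optical axis (not along the pixel's ray), 0 where there is no reading.
- camera_info(name): a dict with "camera_matrix" (3x3 intrinsics, pixels), "k1" (the pictures are not rectified: a ray, as slopes to the right and down, at radius r is drawn at 1 + k1 r^2 times it, then the intrinsics apply), "xyz" and "rotation" of the camera in the world. Camera axes: x right, y down, z forward; pixel columns grow to the right and rows downward; lengths in m; the calibration is good to about 2 mm. A picture is of the moment at which its call begins. camera_info takes no time and is no camera call.
- workorder.hand_in(): hands the job in, once; it reports no verdict.
Trained networks look in the newest picture that a camera, given by its name, has taken for a name from the list of things; names that differ only in an ending like _2 or _b are one class to them, and where a whole thing is asked for, a point or a joint stands for the part that bears it (a point fixed in the world has none). Each returns a list of dicts, best first, with "conf" (0 to 1); they miss things now and then, are a little off and sometimes report something else, mostly with a low value. They report only what shows in the picture. A call takes as long as a camera call. They do not tell look-alikes from the thing itself.
- nets.look_for(camera, thing): "rect" ([left, top, width, height] in pixels, round what is visible of it).
- nets.place_of(camera, thing): "xy" ([column, row] in pixels: a listed point, or the origin of a listed thing).
The state is a dict: "clock": time; "joint_pos": joint angles; "joint_velocities": joint speeds; "tau": joint torques, N m; "position": TCP position; "ee_rot": TCP orientation; "ft_force": force on the tool from outside, world axes, zero at the start; "torque": the same for the moment, N m; "grip_width": opening from 0.0 (shut) to 1.0 (fully open).
Only numpy, scipy, OpenCV 4.12 (cv2) and the standard library are available. Lean on these libraries where they do the work, as an engineer would, in place of code of your own. Each camera call takes 0.05 s, during which the arm holds its last target. There are 200 camera calls.

## Working session

There is one attempt and no reset: what is moved stays moved. The work goes in short steps, Python scripts to look and compute and a tool call to move; the robot and the scene stay as the last step left them, time stands still between calls to the robot, and variables do not carry over. Pictures are saved under pics/ and viewed, about 8 in all and at most 12, crops included, and the job is handed in when it is done.

Besides the shell and the picture viewer there is one more tool, called by a JSON object that holds its "op" and its "data", one argument or row to a line. apply_moves: Moves the arm, as the interface text tells. Its arguments: {"type":"object","properties":{"commands":{"type":"array","items":{"type":"array","items":{"type":"number"}}},"squeeze":{"type":"number"}},"required":["commands"]}

```bash
mkdir -p pics
cat > h.py <<'E'
import numpy as np, cv2
from workcell import manip, camera, camera_info, workorder, nets
def save(img,n): cv2.imwrite('pics/'+n+'.png',cv2.cvtColor(img,cv2.COLOR_RGB2BGR))
def rays(cam,px):
    c=camera_info(cam);K=np.array(c['camera_matrix']);px=np.atleast_2d(np.array(px,float))
    u=cv2.undistortPoints(px[:,None],K,np.array([c['k1'],0,0,0,0.]))[:,0]
    return np.array(c['xyz']),np.c_[u,np.ones(len(u))],np.array(c['rotation'])
def at_depth(cam,px,d):
    o,r,R=rays(cam,px); return o+(r*np.atleast_1d(d)[:,None])@R.T
def at_z(cam,px,z):
    o,r,R=rays(cam,px); w=r@R.T; return o+w*((z-o[2])/w[:,2])[:,None]
def cloud(cam,depth):
    v,u=np.mgrid[0:480,0:640]; P=at_depth(cam,np.c_[u.ravel(),v.ravel()],depth.ravel())
    P[depth.ravel()<=0]=np.nan; return P.reshape(480,640,3)
E
python3 - <<'E'
from h import *
for c in('top','side'):
    i=camera_info(c);print(c,i)
    im,d=camera(c);save(im,c+'0');np.savez(c+'0',im=im,d=d)
    for t in('stand','strip','stand_sleeve','stand_front','stand_heel'):
        try: print(t,nets.place_of(c,t)[:3])
        except Exception as e: print(t,e)
print(manip.get_obs())
E
```

```text
top {'camera_matrix': array([[440.81533677,   0.        , 315.63346323],
       [  0.        , 440.81533677, 237.83346536],
       [  0.        ,   0.        ,   1.        ]]), 'k1': -0.04747074054000685, 'xyz': array([0.4445331, 0.0383245, 1.0123796]), 'rotation': array([-0.70057089,  0.71159485, -0.0420802 ,  0.03259525])}
stand [{'xy': [288.7, 323.3], 'conf': 0.97}, {'xy': [369.5, 232.4], 'conf': 0.8}, {'xy': [447.7, 265.7], 'conf': 0.8}]
strip [{'xy': [234.4, 247.5], 'conf': 0.72}]
stand_sleeve [{'xy': [383.9, 311.6], 'conf': 0.84}, {'xy': [398.4, 225.4], 'conf': 0.72}, {'xy': [270.5, 351.7], 'conf': 0.65}]
stand_front [{'xy': [362.1, 304.6], 'conf': 0.98}, {'xy': [460.3, 261.9], 'conf': 0.94}, {'xy': [290.3, 329.7], 'conf': 0.88}]
stand_heel [{'xy': [441.1, 264.0], 'conf': 0.84}, {'xy': [354.8, 303.0], 'conf': 0.76}, {'xy': [291.6, 329.1], 'conf': 0.63}]
side {'camera_matrix': array([[582.04743832,   0.        , 323.55916197],
       [  0.        , 582.04743832, 231.80151439],
       [  0.        ,   0.        ,   1.        ]]), 'k1': -0.15652228734006965, 'xyz': array([ 0.13092
[... 641 characters left out ...]
f': 0.68}]
{'clock': 0.6, 'joint_pos': array([-1.18458416,  0.33215479, -0.06472397,  1.46009505,  0.0216155 ,
        1.34988531, -0.08854942]), 'joint_velocities': array([ 0.00037765, -0.00093835,  0.00136567,  0.00358474, -0.00051251,
        0.00088587,  0.00012361]), 'tau': array([ 4.86186236e-04, -6.24954271e+01,  4.94496245e-02, -3.91692388e+01,
        1.65204325e-02,  1.72541531e-03,  4.59475785e-06]), 'position': array([0.24843576, 0.57353408, 0.23136821]), 'ee_rot': array([2.02995545e-01, 9.79179658e-01, 7.60698758e-05, 8.23548996e-06]), 'ft_force': array([0.08046414, 0.71485761, 0.21702312]), 'torque': array([0.03629334, 0.00682104, 0.00973218]), 'grip_width': 1.0004898609837343}
```

```bash
sed -i "s/np.array(c\['rotation'\])$/Rot.from_quat(c['rotation']).as_matrix()/; 1a from scipy.spatial.transform import Rotation as Rot" h.py; grep -n Rot h.py
```

```text
2:from scipy.spatial.transform import Rotation as Rot
8:    return np.array(c['xyz']),np.c_[u,np.ones(len(u))],Rot.from_quat(c['rotation']).as_matrix()
```

View pics/top0.png

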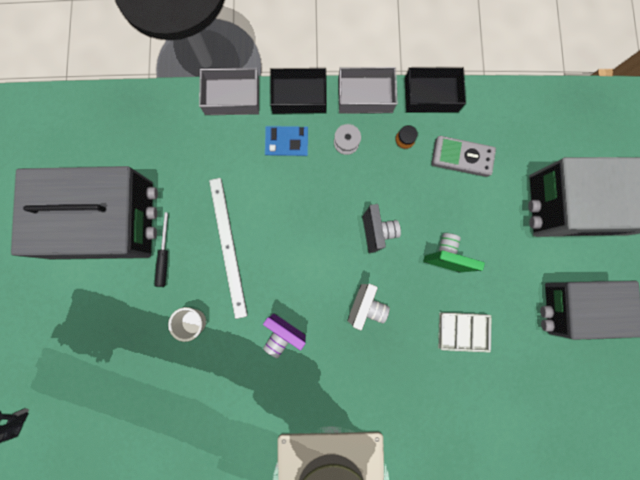

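View pics/side0.png

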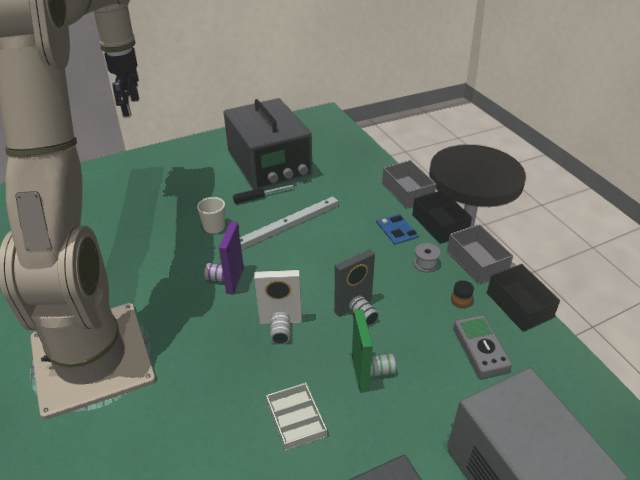

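Candidates for the stand: dark (375,228 top / 354,285 side), white (365,307 / 278,300), purple (285,332 / 231,257), and green (457,262 / 362,350). The dark one fits the description. The strip runs from (215,180) to (240,317) in the top view. Next I measure both and check a crop.

Run:
```python
from h import *
z=np.load('top0.npz');im,d=z['im'],z['d'];P=cloud('top',d)
save(cv2.resize(im[150:350,200:500],None,fx=2.6,fy=2.6,interpolation=cv2.INTER_CUBIC),'crop1')
# strip
m=np.zeros((480,640),bool);m[172:325,205:250]=1
m&=(im.min(2)>140)
p=P[m];print('strip n',len(p),np.nanmedian(p[:,2]))
v,u=np.nonzero(m);q=at_z('top',np.c_[u,v],0.02)[:,:2]
r=cv2.minAreaRect((q*1000).astype(np.float32));print(r,cv2.boxPoints(r))
# stand: top face points
for n,(a,b,c,e) in dict(dark=(195,260,355,410),white=(275,340,345,400),purple=(305,365,255,310),green=(225,280,420,490)).items():
    p=P[a:b,c:e].reshape(-1,3);p=p[np.isfinite(p).all(1)]
    for lo,hi in((.12,.17),(.015,.06)):
        s=p[(p[:,2]>lo)&(p[:,2]<hi)]
        if len(s)>5: r=cv2.minAreaRect((s[:,:2]*1000).astype(np.float32));print(n,lo,len(s),s.mean(0).round(3),np.round(cv2.boxPoints(r)).tolist(),s[:,2].max().round(3))
for k,pp in dict(board=(287,141),spool=(348,138),flux=(407,137),meter=(465,156),tray=(466,332),cup=(185,324),driver=(162,255)).items(): print(k,P[pp[1],pp[0]].round(3))
```

```text
strip n 1741 0.020615362731265963
((532.347900390625, 224.42962646484375), (322.40350341796875, 28.13505744934082), 10.9525728225708) [[371.40967 207.61316]
 [376.75525 179.9906 ]
 [693.28613 241.2461 ]
 [687.94055 268.86865]]
dark 0.12 469 [ 0.559 -0.097  0.14 ] [[514.0, -95.0], [517.0, -113.0], [606.0, -101.0], [604.0, -82.0]] 0.145
dark 0.015 420 [ 0.563 -0.128  0.037] [[514.0, -95.0], [525.0, -170.0], [614.0, -157.0], [603.0, -82.0]] 0.059
white 0.12 474 [ 0.4   -0.067  0.14 ] [[355.0, -60.0], [439.0, -94.0], [446.0, -76.0], [362.0, -43.0]] 0.146
white 0.015 438 [ 0.388 -0.1    0.037] [[335.0, -114.0], [416.0, -146.0], [444.0, -76.0], [364.0, -43.0]] 0.06
purple 0.12 479 [0.352 0.091 0.14 ] [[317.0, 60.0], [333.0, 49.0], [385.0, 123.0], [369.0, 134.0]] 0.146
purple 0.015 454 [0.323 0.111 0.037] [[271.0, 95.0], [334.0, 50.0], [384.0, 122.0], [321.0, 166.0]] 0.06
green 0.12 474 [ 0.487 -0.264  0.14 ] [[466.0, -306.0], [484.0, -311.0], [510.0, -226.0], [492.0, -220.0]] 0.146
green 0.015 443 [ 0.519 -0.268  0.037] [[466.0, -303.0], [538.0, -326.0], [565.0, -243.0], [493.0, -220.0]] 0.06
board [0.781 0.088 0.007]
spool [ 0.774 -0.053  0.043]
flux [ 0.775 -0.187  0.046]
meter [ 0.732 -0.322  0.035]
tray [ 0.331 -0.315  0.004]
cup [0.36  0.322 0.003]
driver [0.516 0.37  0.025]
```

View pics/crop1.png

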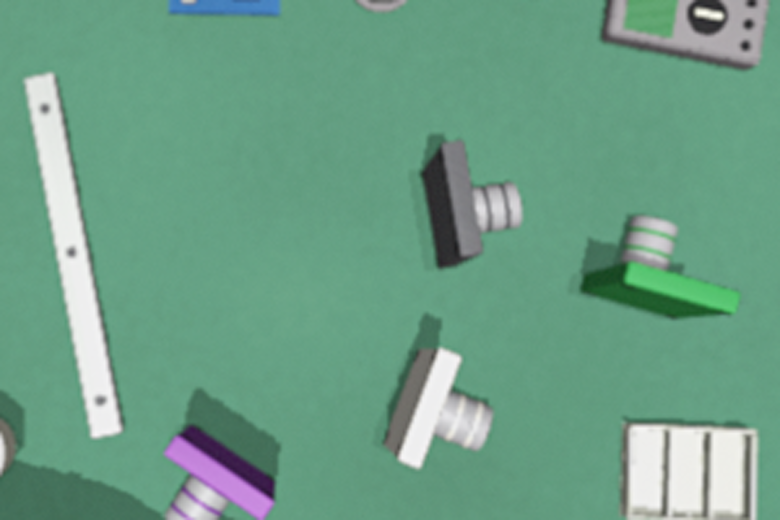

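The crop confirms the dark stand. Its base top is at z = 0.14, centre (0.559, -0.097), yaw 8.2°. The sleeve points to -y. The strip's front-face middle is about (0.535, 0.212) and its yaw about 11°. I'll move over to the sleeve side, turning the tool so that its x axis lies along the push direction.

{"op": "apply_moves", "data": {
  "commands": [
    [-0.029, -0.027, 0, 7, -0.2],
    [-0.032, -0.024, 0, 7, -0.2],
    [-0.035, -0.019, 0, 7, -0.2],
    [-0.037, -0.015, 0, 7, -0.2],
    [-0.0385, -0.01, 0, 7, -0.2]
  ]
}}

```text
clock: 1.02
position: [0.3233, 0.3918, 0.2285]
ee_rot: [0.49, 0.872, -0.0, -0.002]
ft_force: [1.5, 0.2, -0.3]
grip_width: 0.602
```

{"op": "apply_moves", "data": {
  "commands": [
    [-0.0395, -0.0055, 0, 7, -0.2],
    [-0.04, -0.001, 0, 7, -0.2],
    [-0.04, 0.004, 0, 7, -0.2],
    [0, 0, 0, 0, -0.2]
  ]
}}

```text
clock: 1.35
position: [0.3746, 0.269, 0.2289]
ee_rot: [0.65, 0.76, 0.0, -0.002]
ft_force: [1.0, 0.5, 0.9]
grip_width: 0.601
```

```bash
cat >> h.py <<'E'
def to(x,y,z,yaw):  # tool-frame delta (mm, deg) to wanted TCP pose, yaw = world angle of tool x
    o=manip.get_obs();R=Rot.from_quat(o['ee_rot']).as_matrix()
    a=np.degrees(np.arctan2(R[1,0],R[0,0]));d=(np.array([x,y,z])-o['position'])
    A=np.radians(yaw);Rf=np.array([[np.cos(A),np.sin(A),0],[np.sin(A),-np.cos(A),0],[0,0,-1]])
    print('t',o['clock'],'pos',o['position'].round(4),'yaw',a.round(2),'F',o['ft_force'].round(2),'grip',round(o['grip_width'],2),'z',R[:,2].round(3))
    print('tool delta now',(R.T@d*1000).round(1),'after turn',(Rf.T@d*1000).round(1),'turn',round(a-yaw,2))
    print('q',o['joint_pos'].round(2))
E
python3 -c "
from h import *
to(.568,-.157,.231,98.2)"
```

```text
t 1.35 pos [0.3746 0.269  0.2289] yaw 98.87 F [1.   0.5  0.88] grip 0.6 z [-0.003  0.003 -1.   ]
tool delta now [-450.7  125.4   -4. ] after turn [-449.2  130.6   -2.1] turn 0.67
q [-0.92 -0.04  0.2   1.89  0.    1.29 -0.57]
```

{"op": "apply_moves", "data": {
  "commands": [
    [-0.039, 0.012, 0, 0.6, -0.2],
    [-0.039, 0.012, 0, 0, -0.2],
    [-0.039, 0.012, 0, 0, -0.2],
    [-0.039, 0.012, 0, 0, -0.2],
    [-0.039, 0.012, 0, 0, -0.2]
  ]
}}

```text
clock: 1.77
position: [0.4593, 0.0903, 0.2292]
ee_rot: [0.651, 0.759, 0.003, -0.003]
ft_force: [0.9, 0.6, 0.1]
grip_width: 0.605
```

{"op": "apply_moves", "data": {
  "commands": [
    [-0.039, 0.011, 0, 0, -0.2],
    [-0.039, 0.011, 0, 0, -0.2],
    [-0.039, 0.011, 0, 0, -0.2],
    [-0.039, 0.011, 0, 0, -0.2],
    [-0.039, 0.011, 0, 0, -0.2]
  ]
}}

```text
clock: 2.18
position: [0.5446, -0.0999, 0.23]
ee_rot: [0.65, 0.76, 0.006, -0.001]
ft_force: [0.9, 0.4, 0.0]
grip_width: 0.601
```

```bash
python3 -c "
from h import *
to(.568,-.157,.118,98.2)"
```

```text
t 2.1833 pos [ 0.5446 -0.0999  0.23  ] yaw 98.89 F [0.91 0.4  0.05] grip 0.6 z [ 0.006  0.01  -1.   ]
tool delta now [-61.1  13.5 111.6] after turn [-59.9  15.  112. ] turn 0.69
q [-0.47  0.19  0.65  1.69 -0.13  1.3   0.37]
```

{"op": "apply_moves", "data": {
  "commands": [
    [-0.033, 0.008, 0, 0.7, -0.2],
    [-0.032, 0.007, 0, 0, -0.2],
    [0, 0, 0.039, 0, -0.2],
    [0, 0, 0.039, 0, -0.2],
    [0, 0, 0.035, 0, -0.2]
  ]
}}

```text
clock: 2.6
position: [0.5777, -0.1783, 0.1222]
ee_rot: [0.659, 0.752, 0.008, 0.009]
ft_force: [1.7, 0.2, 0.7]
grip_width: 0.6
```

```bash
python3 -c "
from h import *
to(.563,-.120,.118,98.2)
im,d=camera('side');save(im[180:420,200:520].repeat(2,0).repeat(2,1),'side1')"
```

```text
t 2.6 pos [ 0.5777 -0.1783  0.1222] yaw 97.56 F [1.66 0.18 0.7 ] grip 0.6 z [ 0.024  0.001 -1.   ]
tool delta now [59.8 -7.   3.9] after turn [59.8 -6.2  4.2] turn -0.64
q [-0.3   0.41  0.66  1.7  -0.28  1.11  0.58]
```

View pics/side1.png

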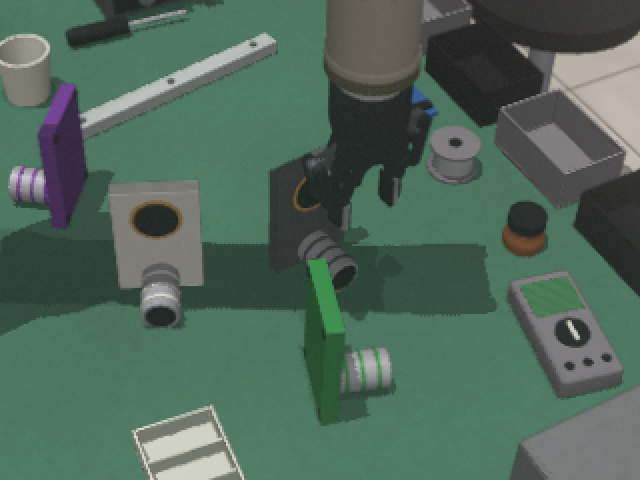

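The picture shows both fingers on the sleeve side of the dark base, at (345,215) and (390,190) in the crop, clear of the sleeve and the green look-alike. I'll approach, then push slowly.

{"op": "apply_moves", "data": {
  "commands": [
    [0.02, -0.002, 0.002, -0.6, -0.2],
    [0.02, -0.002, 0.002, 0, -0.2],
    [0.008, 0, 0, 0, -0.2],
    [0.006, 0, 0, 0, -0.2]
  ]
}}

```text
clock: 2.98
position: [0.5598, -0.1235, 0.109]
ee_rot: [0.656, 0.755, 0.003, 0.002]
ft_force: [0.6, 0.0, 0.3]
grip_width: 0.598
```

{"op": "apply_moves", "data": {
  "commands": [
    [0.006, 0, 0, 0, -0.2],
    [0.006, 0, 0, 0, -0.2],
    [0.006, 0, 0, 0, -0.2]
  ]
}}

```text
clock: 3.23
position: [0.5586, -0.1052, 0.1117]
ee_rot: [0.655, 0.755, 0.003, 0.003]
ft_force: [-0.7, -0.5, -1.1]
grip_width: 0.598
```

{"op": "apply_moves", "data": {
  "commands": [
    [0.007, 0, 0, 0, -0.2],
    [0.007, 0, 0, 0, -0.2],
    [0.007, 0, 0, 0, -0.2]
  ]
}}

```text
clock: 3.48
position: [0.5562, -0.0839, 0.113]
ee_rot: [0.656, 0.755, 0.004, 0.004]
ft_force: [-0.6, -0.9, -0.7]
grip_width: 0.599
```

```bash
python3 -c "
from h import *
to(.563,-.120,.118,98.2)
d=camera('top')[1];P=cloud('top',d)[195:260,340:395].reshape(-1,3);s=P[(P[:,2]>.1)&(P[:,2]<.148)]
print(len(s),s.mean(0),s.max(0))
im,d=camera('side');save(im[180:420,200:520].repeat(2,0).repeat(2,1),'side2')"
```

```text
t 3.4833 pos [ 0.5562 -0.0839  0.113 ] yaw 97.99 F [-0.56 -0.86 -0.66] grip 0.6 z [ 0.012  0.    -1.   ]
tool delta now [-36.7   1.8  -4.9] after turn [-36.7   1.6  -5. ] turn -0.21
q [-0.47  0.32  0.64  1.81 -0.22  1.07  0.39]
163 [ 0.57485884 -0.05320114  0.13699483] [ 0.59913926 -0.04450355  0.14249169]
```

It's tipping at about 1 N, now near 16°. I'll continue.

{"op": "apply_moves", "data": {
  "commands": [
    [0.007, 0, 0, 0, -0.2],
    [0.007, 0, 0, 0, -0.2],
    [0.007, 0, 0, 0, -0.2]
  ]
}}

```text
clock: 3.83
position: [0.5531, -0.062, 0.113]
ee_rot: [0.656, 0.755, 0.004, 0.004]
ft_force: [0.1, -0.4, -0.3]
grip_width: 0.599
```

{"op": "apply_moves", "data": {
  "commands": [
    [0.006, 0, 0, 0, -0.2],
    [0.006, 0, 0, 0, -0.2],
    [0.006, 0, 0, 0, -0.2]
  ]
}}

```text
clock: 4.08
position: [0.5501, -0.0414, 0.1128]
ee_rot: [0.656, 0.755, 0.004, 0.004]
ft_force: [0.7, 0.6, 0.7]
grip_width: 0.599
```

```bash
python3 -c "
from h import *
to(.563,-.120,.118,98.2)
im,d=camera('side');save(im[180:420,200:520].repeat(2,0).repeat(2,1),'side3')"
```

```text
t 4.0833 pos [ 0.5501 -0.0414  0.1128] yaw 98.01 F [0.73 0.58 0.72] grip 0.6 z [ 0.012  0.001 -1.   ]
tool delta now [-79.6   1.9  -5.1] after turn [-79.6   1.5  -5.2] turn -0.19
q [-0.54  0.3   0.63  1.84 -0.2   1.06  0.3 ]
```

View pics/side3.png

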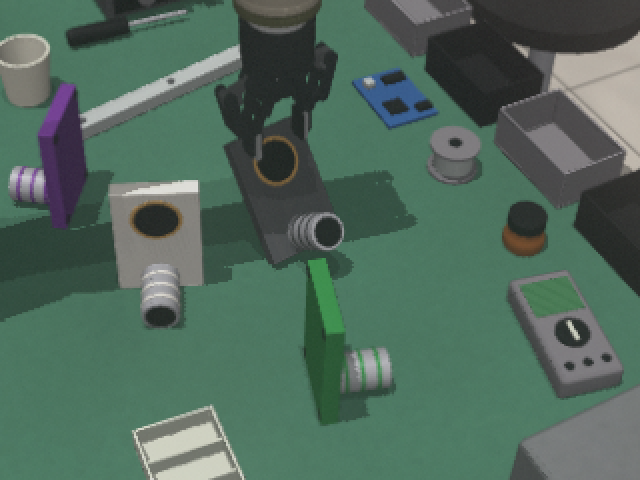

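The stand is tilted about 30–40° and starting to go by itself. The sleeve is at (318,232). I'll hold while it drops, then measure.

{"op": "apply_moves", "data": {
  "commands": [
    [0, 0, -0.01, 0, -0.2],
    [0, 0, 0, 0, -0.2],
    [0, 0, 0, 0, -0.2],
    [0, 0, 0, 0, -0.2],
    [0, 0, 0, 0, -0.2]
  ]
}}

```text
clock: 4.55
position: [0.5502, -0.0397, 0.1243]
ee_rot: [0.655, 0.755, 0.005, 0.004]
ft_force: [0.2, 0.2, 0.3]
grip_width: 0.596
```

{"op": "apply_moves", "data": {
  "commands": [
    [0, 0, -0.03, 0, -0.2],
    [-0.035, 0, 0, 0, -0.2],
    [-0.035, 0, 0, 0, -0.2],
    [-0.035, 0, 0, 0, -0.2],
    [-0.02, 0, 0, 0, -0.2]
  ]
}}

```text
clock: 4.97
position: [0.5689, -0.1615, 0.1552]
ee_rot: [0.651, 0.759, 0.005, 0.003]
ft_force: [0.6, -0.1, -0.7]
grip_width: 0.6
```

Run:
```python
from h import *
im,d=camera('side');save(im[180:420,200:520].repeat(2,0).repeat(2,1),'side4')
P=cloud('side',d).reshape(-1,3)
s=P[(P[:,2]>.012)&(P[:,2]<.024)&(P[:,0]>.46)&(P[:,0]<.66)&(P[:,1]>-.12)&(P[:,1]<.12)]
r=cv2.minAreaRect((s[:,:2]*1000).astype(np.float32));print(len(s),r,cv2.boxPoints(r).round().tolist())
im,d=camera('top');P=cloud('top',d).reshape(-1,3)
for lo,hi in((.012,.024),(.066,.085)):
    s=P[(P[:,2]>lo)&(P[:,2]<hi)&(P[:,0]>.46)&(P[:,0]<.66)&(P[:,1]>-.12)&(P[:,1]<.12)]
    r=cv2.minAreaRect((s[:,:2]*1000).astype(np.float32));print(len(s),r,cv2.boxPoints(r).round().tolist())
to(.563,-.120,.118,98.2)
```

```text
1346 ((546.9893798828125, -17.438636779785156), (93.96403503417969, 145.8025360107422), 7.572957992553711) [[491.0, 49.0], [510.0, -96.0], [603.0, -84.0], [584.0, 61.0]]
2124 ((548.775390625, -16.317031860351562), (90.2869873046875, 140.0794219970703), 8.055882453918457) [[494.0, 47.0], [514.0, -92.0], [603.0, -79.0], [584.0, 59.0]]
274 ((555.387939453125, -64.8967514038086), (37.12309265136719, 38.56498718261719), 89.07078552246094) [[536.0, -83.0], [574.0, -84.0], [575.0, -47.0], [536.0, -46.0]]
t 5.0667 pos [ 0.5685 -0.1626  0.1551] yaw 98.57 F [-0.45 -0.81 -0.71] grip 0.59 z [ 0.011  0.002 -1.   ]
tool delta now [43.   0.5 37.1] after turn [43.   0.6 37.1] turn 0.37
q [-0.35  0.35  0.68  1.69 -0.25  1.17  0.55]
```

View pics/side4.png

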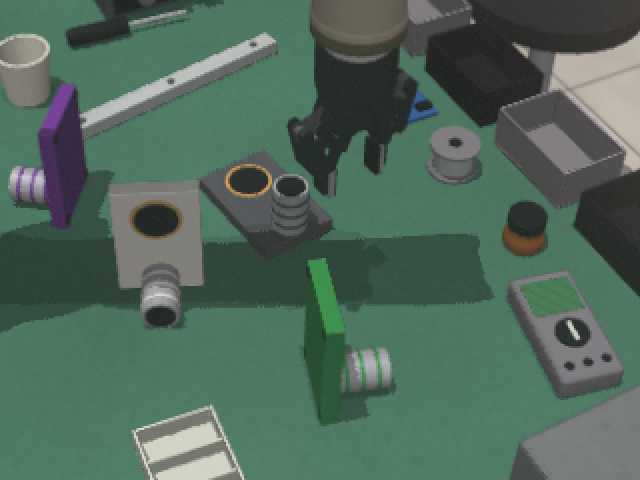

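It stands on its base. The footprint measures 140 × 90 mm at z = 18 mm, the sleeve top at z = 75 mm, the front-edge middle is about (0.539, 0.053), and the edge yaw is 8.1°. Checking at-rest (criterion 1): it has been still for over 0.5 s. Next I go low behind the rear edge with the fingers narrower, so the tips reach the 18 mm base while the body clears the 75 mm sleeve.

{"op": "apply_moves", "data": {
  "commands": [
    [0.005, 0, 0.038, 0.3, 0.4],
    [0.005, 0, 0.036, 0, 0.4],
    [0, 0, 0.03, 0, 0.4],
    [0, 0, 0.012, 0, 0.4],
    [0, 0, 0, 0, 0.4]
  ]
}}

```text
clock: 5.48
position: [0.5701, -0.1529, 0.0365]
ee_rot: [0.656, 0.755, 0.006, 0.005]
ft_force: [-0.6, -0.7, 0.2]
grip_width: 0.301
```

```bash
python3 -c "
from h import *
to(.562,-.110,.010,98.2)"
```

```text
t 5.4833 pos [ 0.5701 -0.1529  0.0365] yaw 98.08 F [-0.61 -0.68  0.25] grip 0.3 z [ 0.016  0.002 -1.   ]
tool delta now [43.6 -2.4 26.4] after turn [43.6 -1.9 26.5] turn -0.12
q [-0.31  0.49  0.62  1.8  -0.35  0.95  0.6 ]
```

{"op": "apply_moves", "data": {
  "commands": [
    [0.006, -0.001, 0.012, 0, 0.4],
    [0.006, -0.001, 0.01, 0, 0.4],
    [0.006, 0, 0.003, 0, 0.4],
    [0.006, 0, 0, 0, 0.4],
    [0, 0, 0, 0, 0.4]
  ]
}}

```text
clock: 5.9
position: [0.567, -0.1263, 0.013]
ee_rot: [0.655, 0.755, 0.008, 0.007]
ft_force: [0.8, 0.3, 0.7]
grip_width: 0.298
```

```bash
python3 -c "
from h import *
to(.562,-.110,.010,98.2)"
```

```text
t 5.9 pos [ 0.567  -0.1263  0.013 ] yaw 98.14 F [0.75 0.3  0.69] grip 0.3 z [ 0.02   0.003 -1.   ]
tool delta now [16.8 -2.7  2.9] after turn [16.8 -2.6  3. ] turn -0.06
q [-0.34  0.5   0.6   1.84 -0.37  0.89  0.57]
```

{"op": "apply_moves", "data": {
  "commands": [
    [0.008, -0.002, 0.002, 0, 0.4],
    [0.006, -0.001, 0, 0, 0.4],
    [0.005, 0, 0, 0, 0.4],
    [0.005, 0, 0, 0, 0.4],
    [0.005, 0, 0, 0, 0.4]
  ]
}}

```text
clock: 6.32
position: [0.561, -0.0957, 0.0135]
ee_rot: [0.655, 0.755, 0.009, 0.008]
ft_force: [2.7, -7.8, -0.7]
grip_width: 0.299
```

{"op": "apply_moves", "data": {
  "commands": [
    [0.006, 0, 0, 0, 0.4],
    [0.008, 0, 0, 0, 0.4],
    [0.008, 0, 0, 0, 0.4],
    [0.008, 0, 0, 0, 0.4],
    [0.008, 0, 0, 0, 0.4]
  ]
}}

```text
clock: 6.73
position: [0.5552, -0.0571, 0.0137]
ee_rot: [0.656, 0.755, 0.008, 0.01]
ft_force: [0.3, -3.8, -1.3]
grip_width: 0.302
```

```bash
cat > m.py <<'E'
from h import *
# strip line fitted at start: front mid (.5348,.2121), inward normal at 100.95deg
N=np.array([np.cos(np.radians(100.95)),np.sin(np.radians(100.95))]);S=np.array([.5348,.2121])
im,d=camera('top');P=cloud('top',d).reshape(-1,3)
ctr=manip.get_obs()['position'][:2]
w=P[:,:2]-S
k=(P[:,2]>.013)&(P[:,2]<.022)&(w@N<-.003)&(w@N>-.34)&(np.abs(P[:,0]-.53)<.1)
# keep dark pixels only
k&=im.reshape(-1,3).max(1)<110
m=np.uint8(k.reshape(480,640));n,l,st,_=cv2.connectedComponentsWithStats(m);j=1+np.argmax(st[1:,4])
s=P[(l==j).ravel()]
r=cv2.minAreaRect((s[:,:2]*1000).astype(np.float32));b=cv2.boxPoints(r)/1000
g=(b-S)@N;o=np.argsort(g);f=b[o[2:]].mean(0);e=b[o[3]]-b[o[2]];e=e if e[0]>0 else -e
print(r,'front mid',f.round(4),'gap of front corners',g[o[2:]].round(4),'edge yaw',np.degrees(np.arctan2(e[1],e[0])).round(2))
to(*f,.01,101)
E
python3 m.py
```

```text
((548.4168701171875, 3.267526626586914), (32.32489013671875, 102.6449966430664), 77.88475799560547) front mid [0.4982 0.014 ] gap of front corners [-0.2024 -0.1726] edge yaw 77.88
t 6.7833 pos [ 0.5551 -0.0548  0.0135] yaw 98.1 F [ 1.56 -0.63  0.01] grip 0.3 z [ 0.025  0.001 -1.   ]
tool delta now [ 76.1 -46.6   2.2] after turn [ 78.4 -42.6   3.5] turn -2.9
q [-0.48  0.45  0.6   1.9  -0.34  0.86  0.43]
```

```bash
sed -i "s/^k&=.*/q=im.reshape(-1,3).astype(int);k\&=(q[:,1]-q[:,0]<18)/; s/P\[:,2\]>.013)&(P\[:,2\]<.022/P[:,2]>.011)\&(P[:,2]<.025/" m.py; python3 m.py
```

```text
((541.1817016601562, 34.312416076660156), (89.8376235961914, 119.22323608398438), 7.873773097991943) front mid [0.533  0.0934] gap of front corners [-0.1186 -0.1138] edge yaw 7.87
t 6.8333 pos [ 0.5552 -0.0554  0.0135] yaw 98.13 F [0.19 0.34 0.92] grip 0.3 z [ 0.025  0.001 -1.   ]
tool delta now [150.4  -1.    3.2] after turn [150.2   6.6   3.5] turn -2.87
q [-0.48  0.45  0.6   1.9  -0.34  0.86  0.43]
```

{"op": "apply_moves", "data": {
  "commands": [
    [0.008, 0, 0, -0.5, 0.4],
    [0.008, 0, 0, -0.5, 0.4],
    [0.008, 0, 0, -0.5, 0.4],
    [0.008, 0, 0, -0.5, 0.4],
    [0.008, 0, 0, -0.5, 0.4]
  ]
}}

```text
clock: 7.25
position: [0.5488, -0.0159, 0.0138]
ee_rot: [0.638, 0.77, 0.008, 0.01]
ft_force: [1.9, -3.4, -0.0]
grip_width: 0.3
```

```bash
python3 m.py
```

```text
((529.3536376953125, 80.75973510742188), (88.92498779296875, 102.23405456542969), 10.710662841796875) front mid [0.5199 0.131 ] gap of front corners [-0.077  -0.0766] edge yaw 10.71
t 7.3 pos [ 0.5485 -0.0135  0.0136] yaw 100.79 F [ 0.65  0.77 -1.  ] grip 0.3 z [ 0.025  0.    -1.   ]
tool delta now [147.4  -1.2   2.9] after turn [147.3  -0.6   3.6] turn -0.21
q [-0.55  0.43  0.59  1.93 -0.31  0.85  0.38]
```

The edge is now parallel (10.7° against 10.95°) with a 77 mm gap. Push force is about 4 N.

{"op": "apply_moves", "data": {
  "commands": [
    [0.009, 0, 0, 0, 0.4],
    [0.009, 0, 0, 0, 0.4],
    [0.009, 0, 0, 0, 0.4],
    [0.009, 0, 0, 0, 0.4],
    [0.008, 0, 0, 0, 0.4]
  ]
}}

```text
clock: 7.72
position: [0.5397, 0.0315, 0.0136]
ee_rot: [0.638, 0.77, 0.008, 0.01]
ft_force: [0.8, -3.6, -0.2]
grip_width: 0.298
```

{"op": "apply_moves", "data": {
  "commands": [
    [0.005, 0, 0, 0, 0.4],
    [0.005, 0, 0, 0, 0.4],
    [0.005, 0, 0, 0, 0.4],
    [0.004, 0, 0, 0, 0.4]
  ]
}}

```text
clock: 8.05
position: [0.5356, 0.0533, 0.0136]
ee_rot: [0.637, 0.77, 0.008, 0.01]
ft_force: [0.5, -3.4, 0.5]
grip_width: 0.303
```

```bash
python3 m.py
```

```text
((511.5000915527344, 170.45872497558594), (88.48441314697266, 62.02824020385742), 10.595627784729004) front mid [0.5058 0.2009] gap of front corners [-0.0057 -0.0052] edge yaw 10.6
t 8.1 pos [0.5355 0.0542 0.0136] yaw 100.84 F [ 0.85 -0.98  0.94] grip 0.3 z [ 0.026 -0.    -1.   ]
tool delta now [149.7  -1.7   2.8] after turn [149.7  -1.2   3.6] turn -0.16
q [-0.68  0.41  0.58  1.95 -0.29  0.84  0.24]
```

About 5 mm to go. I'll use small rows and watch the force.

{"op": "apply_moves", "data": {
  "commands": [
    [0.003, 0, 0, 0, 0.4],
    [0.003, 0, 0, 0, 0.4]
  ]
}}

```text
clock: 8.27
position: [0.5347, 0.0589, 0.0136]
ee_rot: [0.637, 0.77, 0.008, 0.011]
ft_force: [4.8, -13.9, -1.2]
grip_width: 0.297
```

{"op": "apply_moves", "data": {
  "commands": [
    [0.002, 0, 0, 0, 0.4],
    [0.002, 0, 0, 0, 0.4]
  ]
}}

```text
clock: 8.43
position: [0.5348, 0.0587, 0.0137]
ee_rot: [0.639, 0.769, 0.007, 0.013]
ft_force: [3.1, -9.3, -1.5]
grip_width: 0.302
```

The force rose to 14 N and the tool stopped moving, so the front edge is against the strip. I'll back off straight, then rise.

{"op": "apply_moves", "data": {
  "commands": [
    [-0.01, 0, 0, 0, 0.4],
    [-0.03, 0, 0, 0, 0.4],
    [-0.03, 0, -0.01, 0, 0.4],
    [0, 0, -0.04, 0, 0.4],
    [0, 0, -0.04, 0, 0.4]
  ]
}}

```text
clock: 8.85
position: [0.5403, -0.0114, 0.099]
ee_rot: [0.638, 0.77, 0.002, 0.007]
ft_force: [2.1, 2.2, 1.8]
grip_width: 0.304
```

{"op": "apply_moves", "data": {
  "commands": [
    [-0.01, 0, -0.04, 0, 0.4],
    [-0.04, 0, -0.02, 0, 0.4],
    [-0.04, 0, 0, 0, 0.4],
    [0, 0, 0, 0, 0.4]
  ]
}}

```text
clock: 9.18
position: [0.5589, -0.0992, 0.1698]
ee_rot: [0.636, 0.772, 0.007, 0.01]
ft_force: [-0.5, -0.4, 0.1]
grip_width: 0.303
```

```bash
sed -i 's/w@N<-.003/w@N<.03/' m.py
python3 - <<'E'
exec(open('m.py').read())
save(im[140:340,150:400].repeat(3,0).repeat(3,1)[:600,:750],'top5')
# dark-only top of base
k2=(P[:,2]>.011)&(P[:,2]<.027)&(q.max(1)<115)&(q[:,1]-q[:,0]<18)&(w@N<.03)&(w@N>-.2)&(abs(P[:,0]-.51)<.1)
s=P[k2];r=cv2.minAreaRect((s[:,:2]*1000).astype(np.float32));b=cv2.boxPoints(r)/1000
print(len(s),r,((b-S)@N).round(4),((b-S)@[N[1],-N[0]]).round(3))
E
```

```text
((542.76416015625, 155.34085083007812), (205.57156372070312, 165.59970092773438), 11.314094543457031) front mid [0.5265 0.2365] gap of front corners [0.0249 0.0262] edge yaw 11.31
t 9.2333 pos [ 0.559  -0.096   0.1695] yaw 101.08 F [1.19 0.83 0.56] grip 0.3 z [ 0.023  0.    -1.   ]
tool delta now [333.3  28.4 158.8] after turn [332.6  31.5 159.5] turn 0.08
q [-0.52  0.27  0.71  1.75 -0.2   1.17  0.45]
310 ((516.3916625976562, 143.58157348632812), (87.79931640625, 152.73147583007812), 10.96875286102295) [ 0.0126 -0.1402 -0.1401  0.0126] [-0.075 -0.075  0.013  0.013]
```

View pics/top5.png

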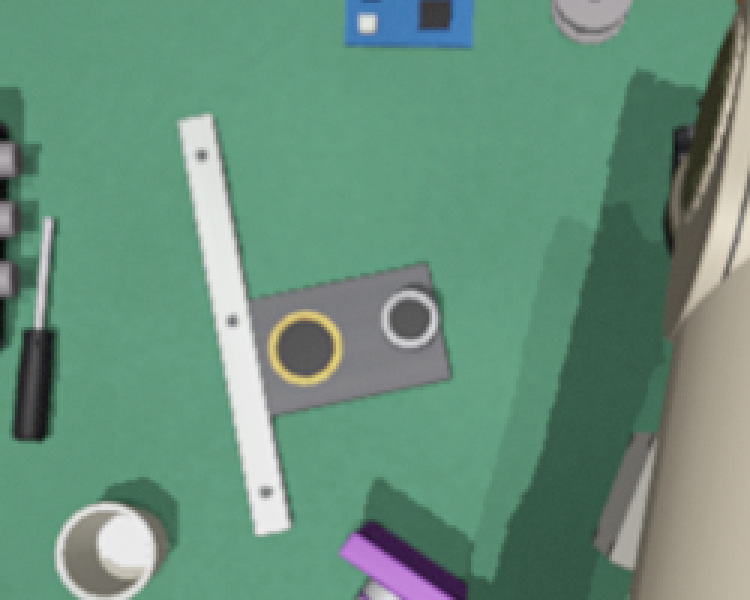

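The picture shows the front edge flush on the strip, from (253,300) to (273,413) in the crop, with no gap. The rear edge measures 140 mm from the strip face, which puts the front edge at 0 mm. The bystanders in view are where they were and the arm is clear.

```bash
python3 -c "
from h import *
print(workorder.hand_in())"
```

```text
the job is handed in; nothing more can be done
None
```

I tipped the dark stand onto its base with about 1 N, let it come to rest about 16 cm short of the strip, and pushed it along the bench until it sat flush. The slide took about 4 N. I stopped when the force rose to 14 N against the strip, backed the arm off and handed the job in at about 9 s.

**Last checks:**
- **Distance to the strip:** the rear edge measures 140 mm from the strip's front face, so the front edge is at about 0 mm.
- **Angle:** the front edge is parallel to the strip to within about 0.1°.
- **Position along the strip:** the front edge spans -75 to +13 mm, all of it on the strip, with its middle about 31 mm off-centre.
- **Surroundings:** the arm was clear. The bystanders visible in the final crop (board, spool, driver, cup) looked unmoved. The flux jar, meter and tray were outside that crop, and I did not re-measure any bystander.

**Disagreements:** my automatic outline of the stand failed twice, once mid-push and once in the final check, where it also took in the strip. In the final fit the front end also caught a dark screw in the strip, so I relied on the rear-edge distance and the picture. I judged the upright rest from the depth measurement and the wait after the drop, not from a direct speed reading.

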